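# Open the push-and-turn reagent jar

## Task

Open the amber jar held in the bench clamp: press its orange safety cap down against the spring until you feel it bottom, keep it pressed while you turn it anticlockwise to unlock, and lift it off. Set the cap down gently, upright with its open side down, on the middle of the round blue mat in the steel tray and let go. Do not strain the cap against the jar or push on the jar with the gripper, and leave the other things on the bench alone.

Things in the scene. Friction and masses are not known exactly. Their poses are not given: they have to be found in the camera images.
- cap_center (a point): centre (half-way up) of the loose orange ribbed cap, 52 mm across, 36 mm tall, about 45 g, closed top with three small white bars, open underneath; z up, its underside 18 mm below this point. It starts locked on the jar; its x axis then points as the jar's does
- cap: the same cap, origin at the centre of its underside. Lock: a spring pushes it up with 5 N, rising 0.5 N per mm pressed. It must be pressed past hidden lock teeth and bottoms hard 1.5 mm below them; travel to the bottom differs from jar to jar, 4 to 13 mm, and cannot be seen: feel for it. A push of 15 to 20 N in all bottoms it. More than 36 N of cap on jar damages it
- jar_mouth (a point): top of the jar's lugs on its axis, 110 mm above the bench. Kept down, the cap turns anticlockwise seen from above and is free to lift after 47 to 83 degrees (aim for 65); near 88 degrees is a hard stop, clockwise there is one after 5 degrees. In the free place the spring lifts a released cap 4 mm. It is clear of the jar once raised 20 mm
- jar: fixed amber glass jar, 76 mm across, in an aluminium clamp (base 120 by 130 mm, jaws 46 mm high); origin on the bench on the jar's axis, z up. Its shoulder falls from z 71 mm at the neck (29 mm across) to 56 mm at full width, so fingers beside the cap have room down to z 70 mm. The locked cap stands from z 92 to 128 mm
- mat_center (a point): centre of the top of the round blue mat (90 mm across, 7.6 mm above the bench), in the steel tray. The tray is 160 mm (its x) by 230 mm (its y), rim 12 mm high; the mat centre is 50 mm to the +y side of the tray's middle, the point's axes are the tray's
- scoop: loose steel spoon lying in the tray, 140 mm long, along the tray's x, 110 mm from the mat's centre to the tray's -y side; leave alone
- can_a: loose copper-coloured tin, 103 mm across, 131 mm tall, origin at its underside; leave alone
- can_b: loose tin like can_a; leave alone
- beaker: loose glass beaker, 70 mm across, 90 mm tall, origin at its underside; leave alone
- weigh_dish: loose white weighing dish, 90 mm across, 22 mm high, origin at its underside; leave alone
- vial: loose small glass vial with white cap, 32 mm across, 60 mm tall, origin at its underside; leave alone
- reagent: loose amber bottle with white cap, 64 mm across, 130 mm tall, origin at its underside; leave alone
There are look-alikes about, which are no part of the job. What is shaped like the jar but yellow is not meant.

How it is judged:
By the outcome, as a careful person would: the job done as asked, in the order asked, and still so for the second after the job is handed in, with the robot touching nothing.
It also fails if it takes over 64 s, if anything falls off the work surface, if the arm or the gripper's body presses on something with over 40 N, if the wrist force passes 120 N, or if a joint passes its speed limit or range.

## Robot

A 7-joint arm with a two-finger parallel gripper is mounted at the origin on the work surface. World frame = base frame: x ahead of the robot, y to its left, z up, the work surface at z = 0. Lengths are in m, angles in rad, forces in N, time in s.
With the tool pointing down it reaches from about 0.4 to 0.85 m from the base axis. Payload 6.9 kg.
Tool frame: the origin (TCP) lies between the finger pads; the fingertips stand 14 mm ahead of it and the grasp point (between the pads) lies 5 mm behind it; z points along the fingers, y is the direction in which the jaws open and shut (so a half turn about z gives the same grasp; the last joint's range is limited). The gripper opens to 85 mm and grips with 20 to 120 N. Pads are 22 mm wide; open, the fingers measure 114 mm over their backs; the gripper's body (76 mm by 85 mm) begins 54 mm behind the grasp point. The pads swing forward as they close: fully open they stand 13 mm farther back than shut.
Start: joints at [1.427, 0.507, -0.238, 1.5, 0.126, 1.149, -0.155], TCP at [0.154, -0.606, 0.245] pointing down, gripper open.
Joint ranges: [-3.08, 3.08], [-0.24, 2.05], [-1.43, 1.35], [0, 2.5], [-1.52, 4.66], [0.17, 1.96], [-2.89, 2.89]. Speed limits (rad/s): [2.39, 2.39, 3.14, 3.14, 3.14, 3.14, 3.14].

## Interface

Orientations are given as a unit quaternion [x, y, z, w].
In Python, from workcell import robot gives the robot as it stands. Calls block until the motion is done:
- robot.move_to(position, orientation): joint-space move of the TCP to a pose.
- robot.move_linear(position, rotation=None, v=0.15, until_force=None): straight line of the TCP; rotation=None keeps the orientation; v is the mean speed in m/s. With until_force (N) it stops when the force on the tool has changed by that much, and returns True; else False.
- robot.set_joints(angles): joint-space move.
- robot.grip(opening, force=None): opening from 0.0 (shut) to 1.0 (fully open); force is the grip in N (None keeps the last); returns when the fingers have stopped.
- robot.pause(seconds).
- robot.ik(position, orientation): joint angles nearest the present ones, or None.
- robot.get_obs(): the state.
- robot.get_image(name): name is "scene" or "top" or "wrist"; returns a dict with "frame" (480x640x3 uint8, blue, green, red), "K" (3x3 intrinsics, pixels), "camera_from_world" (4x4, takes a point from world to camera coordinates). Camera axes: x right, y up, looking along -z (the intrinsics and any distortion apply to the point x, -y, -z); pixel columns grow to the right and rows downward; lengths in m; the calibration is good to about 2 mm. A picture is of the moment at which its call begins. There is no depth.
A pose or a line that the arm cannot do raises robot.Unreachable and nothing moves.
- robot.job_done(): hands the job in, once; it reports no verdict.
The state is a dict: "t": time; "joint_positions": joint angles; "joint_vel": joint speeds; "tau": joint torques, N m; "position": TCP position; "tcp_rot": TCP orientation; "ft_force": force on the tool from outside, world axes, zero at the start; "moment": the same for the moment, N m; "opening": opening from 0.0 (shut) to 1.0 (fully open).
Only numpy, scipy, OpenCV 4.12 (cv2) and the standard library are available. Lean on these libraries where they do the work, as an engineer would, in place of code of your own. Each camera call takes 0.05 s, during which the arm holds its last target.

## Working session

There is one attempt and no reset: what is moved stays moved. The work goes in short steps, each a Python script; the robot and the scene stay as the last script left them, time stands still between calls to the robot, and variables do not carry over. Pictures are saved under pics/ and viewed, and the job is handed in when it is done.

```bash
ls; mkdir -p pics
python3 - <<'E'
from workcell import robot
import cv2
for n in("scene","top","wrist"):
    i=robot.get_image(n);cv2.imwrite(f"pics/{n}0.png",i["frame"]);print(n,i["K"].tolist(),i["camera_from_world"].round(4).tolist(),[k for k in i])
o=robot.get_obs();print(o)
E
```

```text
pics
scene [[625.2060474586808, 0.0, 324.6252314378172], [0.0, 625.2060474586808, 241.58592154634584], [0.0, 0.0, 1.0]] [[-0.1831, 0.9831, 0.0007, 0.0032], [-0.5229, -0.0981, 0.8467, 0.2044], [0.8325, 0.1547, 0.532, -1.7377], [0.0, 0.0, 0.0, 1.0]] ['frame', 'K', 'camera_from_world']
top [[561.5005566464297, 0.0, 316.72222562983706], [0.0, 561.5005566464297, 240.86260200428967], [0.0, 0.0, 1.0]] [[0.0094, -0.9997, 0.0234, 0.0541], [0.9981, 0.0108, 0.0599, -0.5393], [-0.0601, 0.0228, 0.9979, -1.3129], [0.0, 0.0, 0.0, 1.0]] ['frame', 'K', 'camera_from_world']
wrist [[360.7010931457694, 0.0, 323.6696726409137], [0.0, 360.7010931457694, 235.5168143475516], [0.0, 0.0, 1.0]] [[0.2466, -0.9691, -0.0019, -0.6248], [0.9286, 0.2369, -0.2857, 0.0376], [0.2773, 0.0687, 0.9583, -0.3799], [0.0, 0.0, 0.0, 1.0]] ['frame', 'K', 'camera_from_world']
{'t': 0.15, 'joint_positions': array([ 1.42750176,  0.50814391, -0.2375321 ,  1.50087097,  0.12570834,
        1.14885541, -0.15478045]), 'joint_vel': array([ 2.86454391e-03, -2.04588853e-03,  6.85488527e-05, -2.24939190e-03,
        1.02004663e-03, -2.48519777e-03, -1.01249481e-03]), 'tau': array([-2.94404832e-03, -6.21006060e+01, -2.18915552e+00, -2.49839026e+01,
        1.27612634e-02,  9.20255959e-03,  2.96652456e-05]), 'position': array([ 0.15374724, -0.60545275,  0.2446407 ]), 'tcp_rot': array([ 9.92271390e-01,  1.24084941e-01, -9.22410611e-05, -6.38988543e-04]), 'ft_force': array([0.16279124, 0.48669209, 0.14891254]), 'moment': array([-0.01009893, -0.05954428, -0.00298156]), 'opening': 1.0048085107576683}
```

View pics/scene0.png

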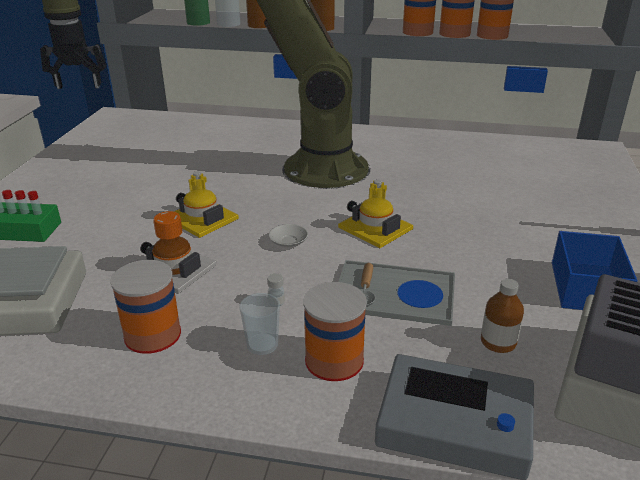

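View pics/top0.png

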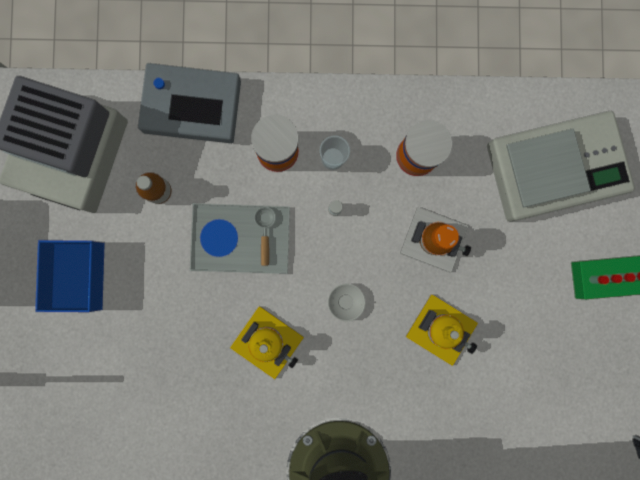

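View pics/wrist0.png

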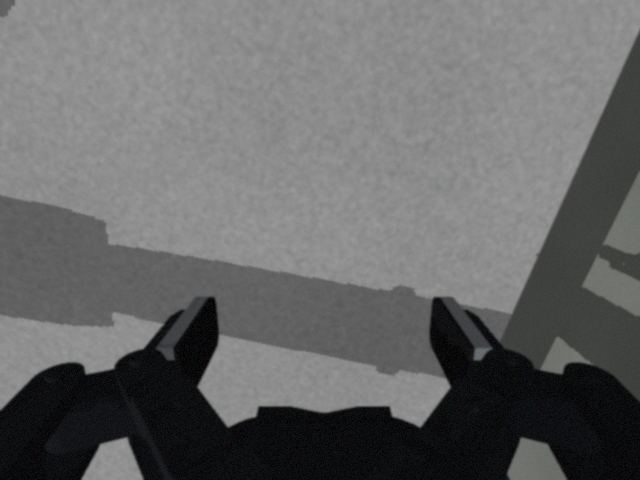

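The scene view shows the orange-capped jar at about (168,228), the mat at (420,293), and the yellow decoys at (198,210) and (376,212). In the top view the cap is at (441,238), the mat at (219,238), and a can at (424,148).

```bash
cat > h.py <<'E'
import numpy as np, cv2
from scipy.spatial.transform import Rotation as R
def ray(im,px,z):
    px=np.atleast_2d(np.asarray(px,float)); K=im["K"];M=im["camera_from_world"]
    d=np.c_[(px[:,0]-K[0,2])/K[0,0],-(px[:,1]-K[1,2])/K[1,1],-np.ones(len(px))]@M[:3,:3]
    c=-M[:3,:3].T@M[:3,3]
    return c+d*((z-c[2])/d[:,2])[:,None]
def proj(im,p):
    p=np.atleast_2d(p);M=im["camera_from_world"];q=p@M[:3,:3].T+M[:3,3];K=im["K"]
    return np.c_[K[0,0]*q[:,0]/-q[:,2]+K[0,2],-K[1,1]*q[:,1]/-q[:,2]+K[1,2]]
def cam(im): M=im["camera_from_world"];return -M[:3,:3].T@M[:3,3]
def mask(im,lo,hi,roi=None):
    h=cv2.cvtColor(im["frame"],cv2.COLOR_BGR2HSV);m=cv2.inRange(h,np.array(lo),np.array(hi))
    if roi:
        z=np.zeros_like(m);x0,y0,x1,y1=roi;z[y0:y1,x0:x1]=m[y0:y1,x0:x1];m=z
    return m
def big(m):
    c,_=cv2.findContours(m,cv2.RETR_EXTERNAL,cv2.CHAIN_APPROX_NONE);return max(c,key=cv2.contourArea)[:,0,:]
def circ(p):
    A=np.c_[2*p[:,:2],np.ones(len(p))];s=np.linalg.lstsq(A,(p[:,:2]**2).sum(1),rcond=None)[0]
    return s[:2],np.sqrt(s[2]+s[0]**2+s[1]**2)
def down(yaw): # jaw (tool y) direction at angle... x axis at yaw
    return (R.from_euler('z',yaw)*R.from_quat([1,0,0,0])).as_quat()
E
python3 - <<'E'
from workcell import robot
from h import *
t=robot.get_image("top");s=robot.get_image("scene")
print("cam",cam(t),cam(s))
for im,roi,n in((t,(180,200,300,280),'top'),(s,(390,270,450,315),'scene')):
    c=big(mask(im,(100,120,60),(130,255,255),roi));print(n,'mat',circ(ray(im,c,.0076)),c.min(0),c.max(0))
for im,roi,n in((t,(400,205,480,275),'top'),(s,(145,200,195,250),'scene')):
    m=mask(im,(3,150,150),(20,255,255),roi);c=big(m);print(n,'cap',c.min(0),c.max(0))
    p=ray(im,c,.128);u=p.mean(0)-cam(im);u=u[:2]/np.linalg.norm(u[:2]);w=np.array([-u[1],u[0]])
    a=p[:,:2]@u;b=p[:,:2]@w
    cen=u*(a.max()-.026)+w*(b.max()+b.min())/2;print(cen,'width',np.ptp(b),'len',np.ptp(a))
    x,y=c.mean(0).astype(int);cv2.imwrite(f"pics/cap_{n}.png",cv2.resize(im["frame"][y-50:y+50,x-60:x+60],None,fx=6,fy=6,interpolation=cv2.INTER_CUBIC))
E
```

```text
cam [0.45881869 0.0898174  1.34119794] [1.55411676 0.28570519 0.75144347]
top mat (array([0.54439227, 0.29216579]), np.float64(0.04336301951280381)) [200 219] [237 256]
scene mat (array([0.54371044, 0.28966995]), np.float64(0.04397976401382037)) [398 280] [442 307]
top cap [435 226] [457 247]
[ 0.54507797 -0.21858122] width 0.04597247940922483 len 0.04953465492086523
scene cap [172 216] [179 222]
[ 0.56432368 -0.19548521] width 0.015079317790133884 len 0.02158078359437976
```

View pics/cap_top.png

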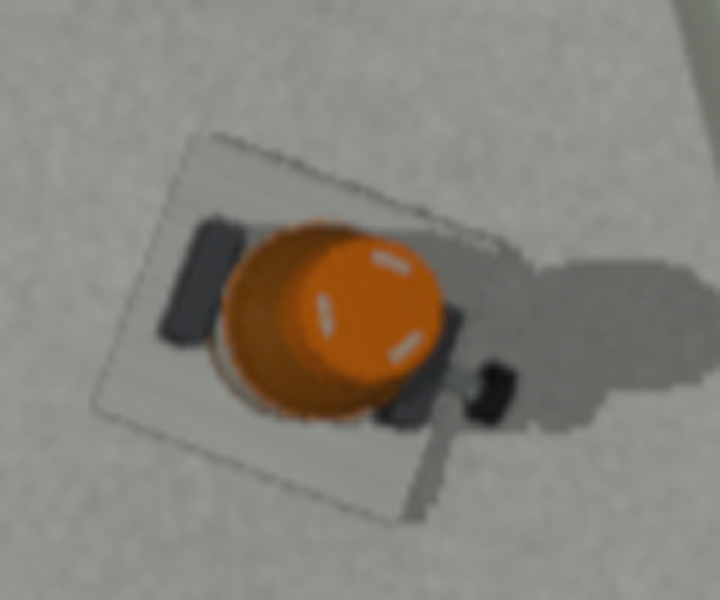

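View pics/cap_scene.png

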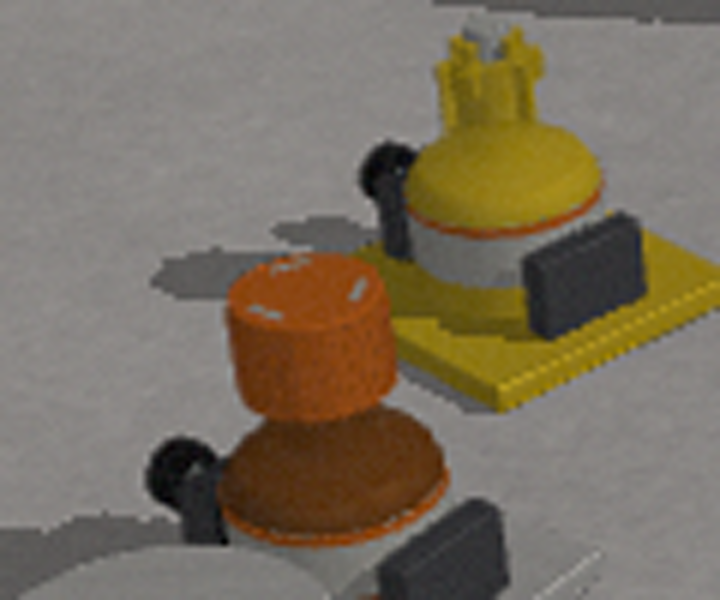

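The cap's top face centre is at about (372,308) in the first crop, with its three white bars clear. In the scene crop the cap spans columns 228–396. Next I'll refine with a closer wrist view.

Run:
```python
from workcell import robot
from h import *
t=robot.get_image("top");s=robot.get_image("scene")
c=big(mask(t,(3,150,150),(20,255,255),(400,205,480,275)));x,y=c.mean(0).astype(int)
print('top',ray(t,[[x-60+372/6-.5,y-50+308/6-.5]],.128))
m=mask(s,(3,150,150),(20,255,255),(145,200,195,250));c=big(m);x,y=c.mean(0).astype(int)
print('scene',ray(s,[[x-60+308/6-.5,y-50+291/6-.5]],.128))
print('can_a',ray(t,[[428,143]],.131),'can_b',ray(t,[[275,138]],.131),'beaker',ray(t,[[335,147]],.09),'reag',ray(t,[[145,183]],.13), 'vial',ray(t,[[335,207]],.06))
w=robot.get_image("wrist");o=robot.get_obs();Rt=R.from_quat(o["tcp_rot"])
print('cam in tool',Rt.inv().apply(cam(w)-o["position"]), 'axes', (w["camera_from_world"][:3,:3]@Rt.as_matrix()).round(3))
print('yaw x',np.degrees(np.arctan2(*Rt.as_matrix()[[1,0],0])))
for yaw in range(-180,180,30):
    q=robot.ik([.545,-.218,.25],down(np.radians(yaw)));print(yaw,None if q is None else np.round(q,2))
```

```text
top [[ 0.54595607 -0.22048586  0.128     ]]
scene [[ 0.56380835 -0.23173875  0.128     ]]
can_a [[ 0.74935993 -0.17983434  0.131     ]] can_b [[0.75537429 0.15529939 0.131     ]] beaker [[0.74690001 0.02200843 0.09      ]] reag [[0.65293956 0.43426775 0.13      ]] vial [[0.61437067 0.0193375  0.06      ]]
cam in tool [ 0.07283639  0.00066431 -0.12900168] axes [[ 0.     1.     0.   ]
 [ 0.958 -0.001  0.286]
 [ 0.286  0.    -0.958]]
yaw x 14.249038685072852
-180 [ 0.93  0.59 -1.    1.59  0.52  1.25  1.41]
-150 [ 1.01  0.68 -1.23  1.59  0.65  1.34  1.8 ]
-120 [ 1.01  0.68 -1.23  1.59  0.65  1.34  2.32]
-90 [ 0.31  0.44  0.04  1.6  -0.02  1.1  -2.78]
-60 [ 0.4   0.44 -0.09  1.6   0.04  1.11 -2.32]
-30 [ 0.48  0.44 -0.21  1.6   0.1   1.11 -1.86]
0 [ 0.58  0.46 -0.38  1.6   0.18  1.13 -1.41]
30 [ 0.67  0.47 -0.52  1.59  0.25  1.14 -0.95]
60 [ 0.74  0.49 -0.64  1.59  0.31  1.16 -0.49]
90 [ 0.81  0.52 -0.76  1.59  0.38  1.18 -0.03]
120 [ 0.87  0.55 -0.89  1.59  0.45  1.21  0.43]
150 [ 0.89  0.56 -0.91  1.59  0.46  1.22  0.94]
```

Run:
```python
from workcell import robot
from h import *
t=robot.get_image("top");s=robot.get_image("scene")
print(proj(s,[[.546,-.2205,.128],[.546,-.2205,.092],[.7494,-.18,.131],[.544,.291,.0076],[.6144,.0193,.06],[0.653,.434,.13],[.7554,.1553,.131]]).round(1))
p=np.array([.550,-.222])
ps=p-np.array([.09,0])
robot.move_to([ps[0],ps[1],.30],down(0))
w=robot.get_image("wrist");cv2.imwrite("pics/w1.png",w["frame"]);print(proj(w,[[.546,-.2205,.128],[.564,-.232,.128]]).round(1),robot.get_obs()["t"],robot.get_obs()["ft_force"])
```

```text
[[167.7 217.1]
 [170.1 232.5]
 [143.3 275.9]
 [420.6 293.3]
 [277.2 277.2]
 [508.  282.7]
 [335.5 300. ]]
[[319.4 110.2]
 [334.1  85.5]] 2.35 [-0.89841342  0.1628182   0.63887531]
```

View pics/w1.png

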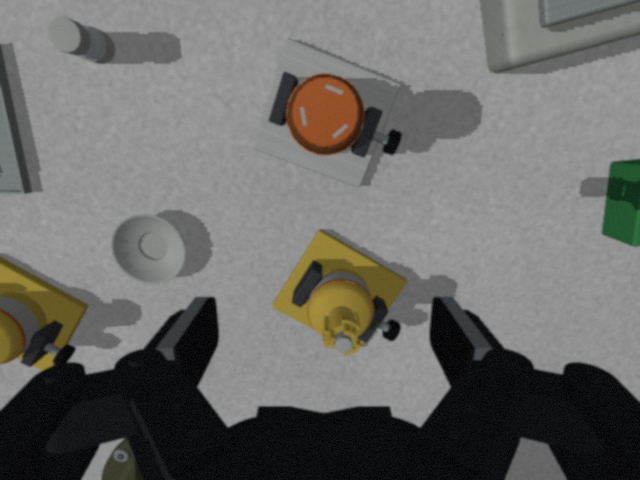

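The wrist view shows the cap's top at about (325,113), near the predicted (319,110). I'll fit the top face and the mat numerically.

Run:
```python
from workcell import robot
from h import *
robot.move_linear([.455,-.225,.24],v=.2)
w=robot.get_image("wrist");o=robot.get_obs()
f=w["frame"];h=cv2.cvtColor(f,cv2.COLOR_BGR2HSV)
u,v=proj(w,[[.546,-.2205,.128]])[0];print(u,v)
m=mask(w,(3,120,60),(20,255,255),(max(int(u)-100,0),max(int(v)-100,0),int(u)+100,int(v)+100))
c=big(m);e=cv2.fitEllipse(c);print('sil',e)
vals=h[...,2][m>0];print(np.percentile(vals,[5,25,50,75,95]))
thr=cv2.threshold(vals.reshape(-1,1),0,255,cv2.THRESH_OTSU)[0];print('otsu',thr)
mt=((m>0)&(h[...,2]>thr)).astype(np.uint8)*255
mt=cv2.morphologyEx(mt,cv2.MORPH_CLOSE,np.ones((9,9)))
ct=big(mt);et=cv2.fitEllipse(cv2.convexHull(ct));print('top',et)
hc=cv2.convexHull(ct)[:,0,:];print('circ',circ(ray(w,ct,.128)),'sil circ',circ(ray(w,c,.128)))
g=f.copy();cv2.ellipse(g,et,(255,0,0),1);cv2.drawContours(g,[c],-1,(0,255,0),1)
cv2.imwrite("pics/w2.png",g);print(o["t"],o["position"])
t=robot.get_image("top")
```

```text
314.8741818891232 97.8452386084823
sil ((321.15472412109375, 103.40099334716797), (88.92596435546875, 95.91554260253906), 14.669116020202637)
[ 72. 144. 150. 152. 154.]
otsu 117.0
top ((319.9401550292969, 99.81990051269531), (84.24364471435547, 89.9838638305664), 36.97145080566406)
circ (array([ 0.54438424, -0.22412913]), np.float64(0.025777503368724815)) sil circ (array([ 0.54173015, -0.22442654]), np.float64(0.028158080128482383))
2.85 [ 0.45561617 -0.22542088  0.24094986]
```

View pics/w2.png

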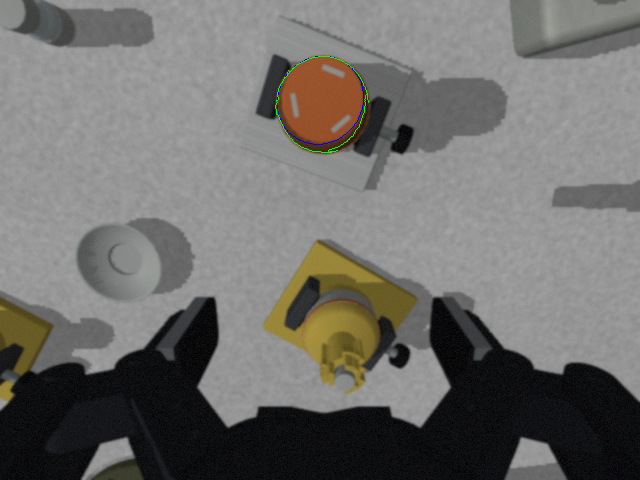

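The fit gives (0.5444, −0.2241) with r = 25.8 mm, which matches the known 26 mm. It is 3.6 mm from the top-camera estimate. To remove any wrist-camera bias, I'll hover above the cap at two yaws.

```bash
cat >> h.py <<'E'
def captop(w,guess,z=.128,save=None,r=100):
    f=w["frame"];h=cv2.cvtColor(f,cv2.COLOR_BGR2HSV)
    u,v=proj(w,[[guess[0],guess[1],z]])[0]
    m=mask(w,(3,120,60),(20,255,255),(max(int(u)-r,0),max(int(v)-r,0),int(u)+r,int(v)+r))
    vals=h[...,2][m>0];thr=cv2.threshold(vals.reshape(-1,1),0,255,cv2.THRESH_OTSU)[0]
    mt=((m>0)&(h[...,2]>thr)).astype(np.uint8)*255
    mt=cv2.morphologyEx(mt,cv2.MORPH_CLOSE,np.ones((9,9)));ct=big(mt)
    if save:
        g=f.copy();cv2.drawContours(g,[ct],-1,(255,0,0),1);cv2.imwrite(save,g)
    return circ(ray(w,ct,z))
E
python3 - <<'E'
from workcell import robot
from h import *
p=[.5445,-.2235,.24]
for k,(yaw) in enumerate((90,0)):
    robot.move_to(p,down(np.radians(yaw)));robot.pause(.1)
    w=robot.get_image("wrist");o=robot.get_obs();print(yaw,captop(w,p,save=f"pics/h{yaw}.png"),o["t"],o["position"],o["ft_force"].round(2),o["joint_positions"].round(2))
E
```

```text
90 (array([ 0.54456975, -0.22228336]), np.float64(0.026608571344557696)) 4.225 [ 0.54431004 -0.22352861  0.24026407] [0.33 0.54 0.2 ] [ 0.83  0.54 -0.79  1.6   0.4   1.17 -0.05]
0 (array([ 0.54618523, -0.22314802]), np.float64(0.026041997573418702)) 5.6 [ 0.54442441 -0.22357597  0.23990659] [ 0.67  0.19 -0.47] [ 0.58  0.47 -0.37  1.61  0.18  1.1  -1.4 ]
```

View pics/h0.png

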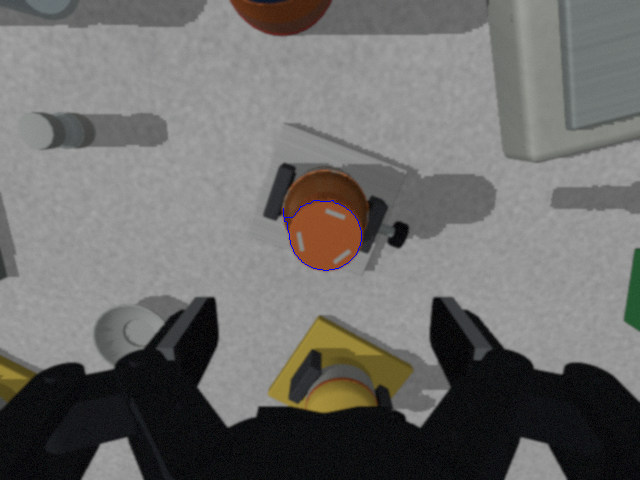

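View pics/h90.png

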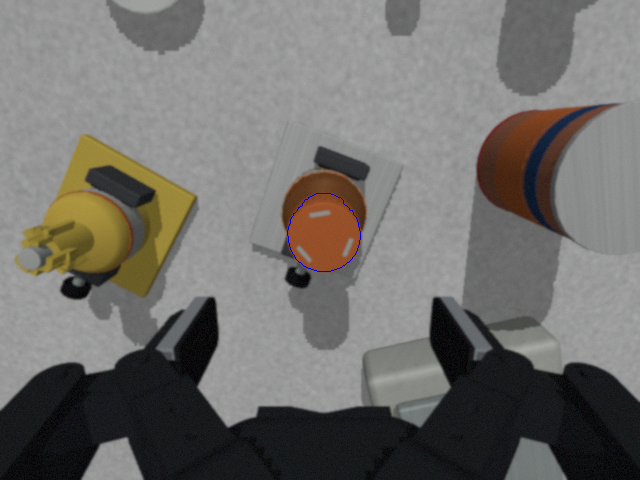

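Cap centre pixels are about (325,234) at yaw 0 and (324,235) at yaw 90. That puts the cap axis within about 1 mm of the TCP axis, so I'll use (0.5444, −0.2242), consistent with the earlier fit. Now I'll descend and grasp.

Run:
```python
from workcell import robot
from h import *
def st(l):
    o=robot.get_obs();print(l,round(o["t"],2),o["position"].round(4),o["ft_force"].round(2),o["moment"].round(2),round(o["opening"],3))
robot.move_linear([.5444,-.2242,.150],down(0),v=.12)
st('a')
print(robot.move_linear([.5444,-.2242,.106],v=.08,until_force=6));robot.pause(.2)
st('b')
robot.grip(0.45);st('pre')
w=robot.get_image("wrist");cv2.imwrite("pics/g0.png",w["frame"])
```

```text
a 6.5 [ 0.5449 -0.2243  0.1507] [-0.04  0.27  0.3 ] [0.03 0.05 0.02] 1.001
False
b 7.4 [ 0.5447 -0.2243  0.1066] [ 0.33 -0.17  0.15] [-0.01  0.02 -0.01] 1.0
pre 7.81 [ 0.5445 -0.2243  0.1064] [-1.4  -0.7   4.11] [-0.02  0.17 -0.03] 0.6
```

View pics/g0.png

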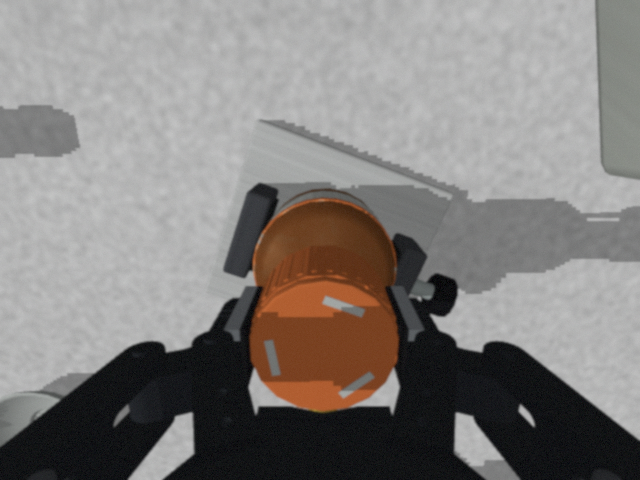

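The cap sits between the pads, with its top centre at about (324,345) and the pads at columns 245 and 405. The gripper closed at 0.60, which is 51 mm and matches the cap, and side forces are about 1 N. I'll firm the grip and press slowly.

Run:
```python
from workcell import robot
from h import *
def st(l):
    o=robot.get_obs();print(l,round(o["t"],2),o["position"].round(4),o["ft_force"].round(2),o["moment"].round(2),round(o["opening"],3));return o
robot.grip(0.4,70);o=st('grip')
z0=o["position"][2]; f0=o["ft_force"][2]
print(robot.move_linear([.5444,-.2242,z0-.0145],v=.008,until_force=max(17.5-f0,5)))
st('p');robot.pause(.2);st('p2')
```

```text
grip 8.07 [ 0.5445 -0.2243  0.1062] [-1.43 -0.67  4.05] [-0.07  0.17 -0.06] 0.594
True
p 9.15 [ 0.5445 -0.2244  0.0985] [-1.75  0.02  8.74] [ 0.08  0.35 -0.01] 0.594
p2 9.35 [ 0.5445 -0.2244  0.0986] [-2.26 -0.13  8.7 ] [ 0.09  0.31 -0.01] 0.592
```

The reading of 8.7 N equals the spring force at this depth, so the stop may have been a spike at the bottom or at the teeth. I'll press on in small steps.

Run:
```python
from workcell import robot
from h import *
zc=robot.get_obs()["position"][2]
for i in range(14):
    zc-=.0005
    if zc<.0915: break
    hit=robot.move_linear([.5444,-.2242,zc],v=.01,until_force=12)
    robot.pause(.06);o=robot.get_obs();print(hit,round(zc,4),round(o["t"],2),o["position"].round(4),o["ft_force"].round(2),round(o["opening"],3))
    if o["ft_force"][2]>17: break
```

```text
False 0.0981 9.66 [ 0.5445 -0.2243  0.0985] [-1.57 -1.33  8.58] 0.592
False 0.0976 9.97 [ 0.5446 -0.2243  0.0983] [-2.15 -0.17 10.46] 0.595
False 0.0971 10.28 [ 0.5446 -0.2244  0.0983] [-4.46  0.48 13.95] 0.597
False 0.0966 10.58 [ 0.5446 -0.2244  0.0982] [-4.77  0.63 19.46] 0.594
```

The force climbs from 10 to 14 to 19.5 N with z fixed at 0.0983, so it has bottomed at about 8 mm. I'll turn it anticlockwise in steps while holding it down.

Run:
```python
from workcell import robot
from h import *
z=.0966
for a in (8,20,32,44,55,65):
    hit=robot.move_linear([.5444,-.2242,z],down(np.radians(a)),v=.05)
    o=robot.get_obs();f=o["ft_force"];print(a,round(o["t"],2),o["position"].round(4),f.round(2),o["moment"].round(2),round(o["opening"],3),np.degrees(np.arctan2(*R.from_quat(o["tcp_rot"]).as_matrix()[[1,0],0])).round(1))
    if abs(f[2])>28 or f[2]<12 or np.hypot(f[0],f[1])>12 or abs(o["moment"][2])>1.2: print("stop");break
w=robot.get_image("wrist");cv2.imwrite("pics/t0.png",w["frame"])
```

```text
8 10.88 [ 0.5453 -0.2244  0.0982] [-3.1   1.31 17.64] [-0.02  0.55  0.11] 0.597 8.0
20 11.23 [ 0.5458 -0.2242  0.0983] [-2.07  0.37 15.45] [-0.03  0.33  0.07] 0.597 20.0
32 11.59 [ 0.5458 -0.2242  0.0982] [-2.04  0.16 15.19] [-0.02  0.25  0.06] 0.595 32.0
44 11.95 [ 0.5458 -0.2241  0.0982] [-1.75 -0.12 16.37] [-0.01  0.33  0.1 ] 0.599 44.1
55 12.29 [ 0.5458 -0.2241  0.0982] [-2.17  0.56 15.89] [-0.02  0.34  0.11] 0.592 55.0
65 12.62 [ 0.5458 -0.224   0.0983] [-1.47  0.15 16.42] [-0.03  0.43  0.09] 0.594 65.1
```

View pics/t0.png

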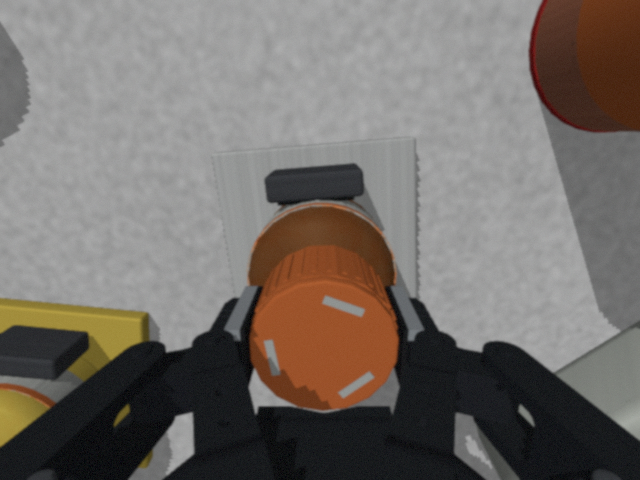

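The bars sit at the same pixels as before, for example (343,307), so the cap turned the full 65° with the gripper. Lifting now.

Run:
```python
from workcell import robot
from h import *
for z in (.101,.105,.112,.122,.150,.21):
    robot.move_linear([.5456,-.2241,z],down(np.radians(65)),v=.04 if z<.13 else .12)
    o=robot.get_obs();f=o["ft_force"];print(z,round(o["t"],2),o["position"].round(4),f.round(2),o["moment"].round(2),round(o["opening"],3))
    if z<.13 and f[2]<-8: print("stop");break
for n in("wrist","scene"):
    w=robot.get_image(n);cv2.imwrite(f"pics/l_{n}.png",w["frame"])
```

```text
0.101 12.93 [ 0.5457 -0.224   0.1015] [-1.55  0.09  7.87] [-0.03  0.3   0.04] 0.599
0.105 13.18 [ 0.5457 -0.224   0.1053] [-0.45 -0.78  5.1 ] [-0.09  0.13  0.05] 0.598
0.112 13.51 [ 0.5453 -0.224   0.1118] [ 0.42 -0.27 -0.22] [-0.03 -0.    0.03] 0.595
0.122 13.91 [ 0.5457 -0.2241  0.1223] [-0.74 -0.53 -1.35] [-0.03 -0.   -0.03] 0.597
0.15 14.29 [ 0.5458 -0.2242  0.1502] [ 0.17  0.34 -0.76] [-0.02 -0.    0.01] 0.595
0.21 14.94 [ 0.5451 -0.2242  0.2092] [-0.1   0.13 -0.37] [ 0.02 -0.06  0.01] 0.593
```

View pics/l_wrist.png

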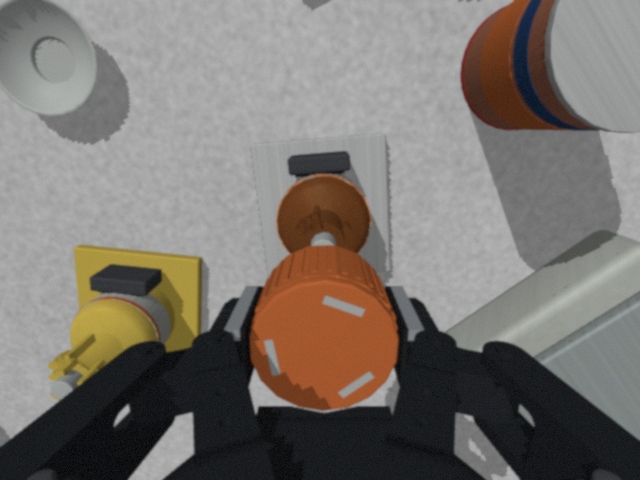

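View pics/l_scene.png

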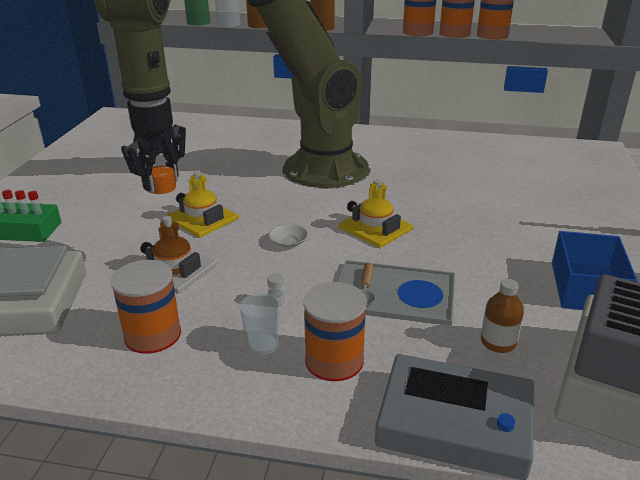

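The cap is in the gripper and the jar is left behind, its neck visible at (322,240). Now I'll measure the mat from the wrist camera, standing off to one side.

Run:
```python
from workcell import robot
from h import *
q=robot.ik([.544,.19,.25],down(np.pi/2));print(q)
robot.move_to([.544,.19,.25],down(np.pi/2));robot.pause(.1)
w=robot.get_image("wrist");o=robot.get_obs();cv2.imwrite("pics/m0.png",w["frame"])
m=mask(w,(100,120,40),(130,255,255));c=big(m);print(circ(ray(w,c,.0076)),c.min(0),c.max(0),proj(w,[[.544,.291,.0076]]))
print(o["t"],o["position"],o["ft_force"].round(2),o["opening"])
```

```text
[ 0.16772883  0.53351254 -0.88619705  1.62049923  0.43673262  1.19826359
 -0.81262505]
(array([0.54322827, 0.28854991]), np.float64(0.04402464936028453)) [276  46] [367 144] [[322.48947783  94.58109166]]
16.725 [0.5445641  0.188458   0.24968768] [-0.33 -0.89 -0.91] 0.5971521510122523
```

View pics/m0.png

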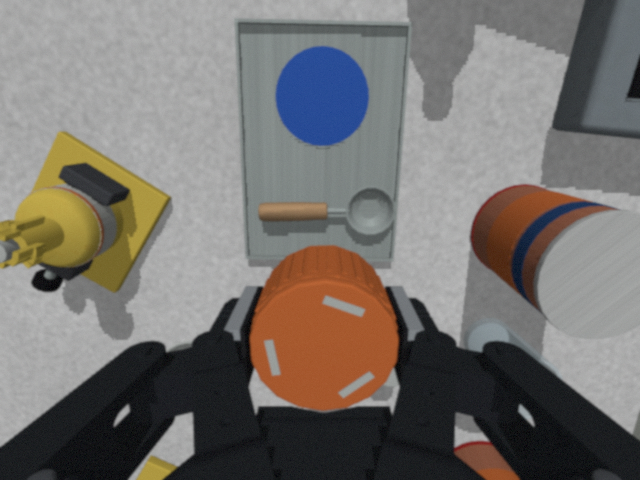

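The mat is at pixels (276–367, 46–144). The three cameras give (0.543,0.2885), (0.5437,0.2897) and (0.544,0.292), with r ≈ 44 mm. I'll use (0.5437, 0.2895) and lower until contact.

Run:
```python
from workcell import robot
from h import *
def st(l):
    o=robot.get_obs();print(l,round(o["t"],2),o["position"].round(4),o["ft_force"].round(2),o["moment"].round(2),round(o["opening"],3));return o
p=[.5437,.2895]
robot.move_linear(p+[.20],v=.15)
robot.move_linear(p+[.05],v=.12);robot.move_linear(p+[.030],v=.06);robot.pause(.15);st('near')
print(robot.move_linear(p+[.0185],v=.008,until_force=2.5));st('c');robot.pause(.2);st('c2')
for n in("wrist","scene"):
    w=robot.get_image(n);cv2.imwrite(f"pics/p_{n}.png",w["frame"])
```

```text
near 19.65 [0.5438 0.2897 0.0302] [ 0.12 -0.14 -0.79] [0.06 0.   0.03] 0.597
True
c 20.6 [0.5437 0.2895 0.0223] [ 0.36 -0.28  5.09] [-0.09 -0.06 -0.02] 0.594
c2 20.8 [0.5437 0.2895 0.0222] [ 0.35 -0.79  5.05] [-0.08  0.01 -0.  ] 0.596
```

View pics/p_scene.png

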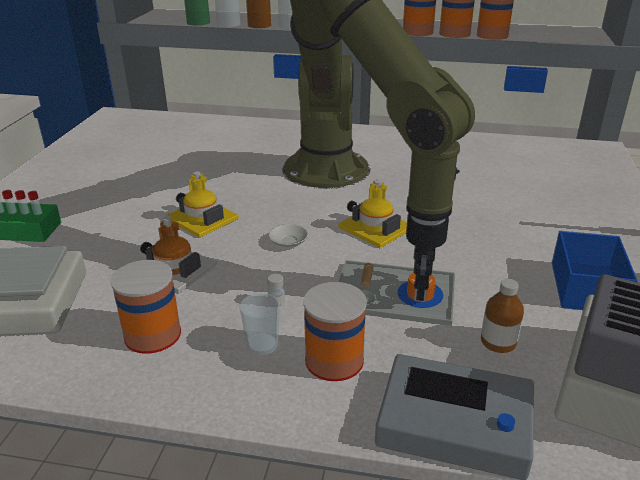

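View pics/p_wrist.png

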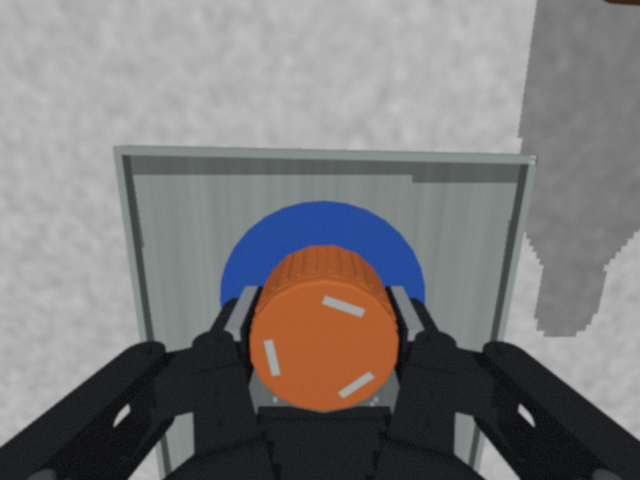

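Contact came at TCP z 0.0222 (0.0218 expected), with 5 N on the mat. The cap sits on the blue disc, around (423,285) in the scene view. Release and retreat.

Run:
```python
from workcell import robot
from h import *
def st(l):
    o=robot.get_obs();print(l,round(o["t"],2),o["position"].round(4),o["ft_force"].round(2),round(o["opening"],3));return o
p=[.5437,.2895]
robot.move_linear(p+[.0222],v=.01)
robot.grip(.92);robot.pause(.2);st('open')
robot.move_linear(p+[.06],v=.06);robot.move_linear(p+[.15],v=.12);robot.move_linear([.5437,.2,.25],v=.15);st('up');robot.pause(.2)
w=robot.get_image("wrist");cv2.imwrite("pics/f_wrist.png",w["frame"])
print('cap',captop(w,p,z=.0436,r=60),end=' ')
c=big(mask(w,(100,120,40),(130,255,255)));print('mat',circ(ray(w,cv2.convexHull(c)[:,0],.0076)))
for n in("top","scene"):
    t=robot.get_image(n);cv2.imwrite(f"pics/f_{n}.png",t["frame"])
    if n=="top": print('top cap',captop(t,p,z=.0436,r=25))
```

```text
open 21.74 [0.5437 0.2895 0.0222] [ 0.48 -0.25  0.73] 0.921
up 24.47 [0.5433 0.2004 0.2494] [-0.92  0.57  0.23] 0.92
cap (array([0.54386698, 0.28942887]), np.float64(0.02442289165627337)) mat (array([0.543251  , 0.28856479]), np.float64(0.04438667710793488))Traceback (most recent call last):
  File "<stdin>", line 14, in <module>
  File "h.py", line 30, in captop
    mt=cv2.morphologyEx(mt,cv2.MORPH_CLOSE,np.ones((9,9)));ct=big(mt)
                                                              ~~~^^^^
  File "h.py", line 18, in big
    c,_=cv2.findContours(m,cv2.RETR_EXTERNAL,cv2.CHAIN_APPROX_NONE);return max(c,key=cv2.contourArea)[:,0,:]
                                                                           ~~~^^^^^^^^^^^^^^^^^^^^^^^
ValueError: max() iterable argument is empty
```

View pics/f_wrist.png

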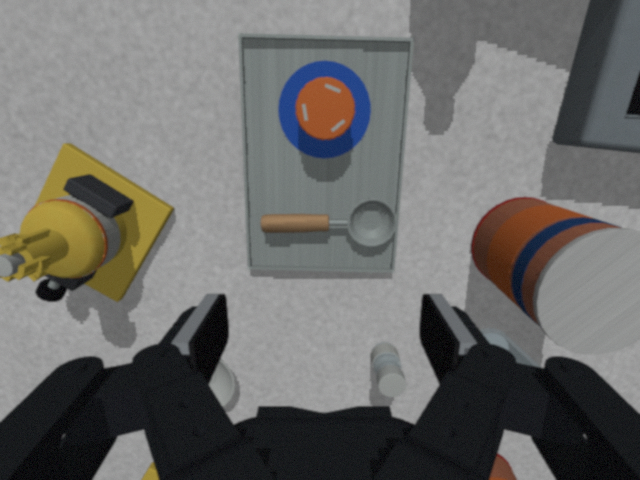

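The cap stands upright at (325,108) on the mat, centred at (324,109). By measurement it is about 1 mm off the mat's centre, the gripper is clear, and the spoon, can and vial look undisturbed. Handing in.

Run:
```python
from workcell import robot
robot.job_done();print(robot.get_obs()["t"])
```

```text
the job is handed in; nothing more can be done
the job is handed in; nothing more can be done
```

The job is done and handed in. The cap is off the jar and standing upright on the blue mat. I handed in at about 25 s of the 64 s allowed; no verdict is reported.

- **Opening:** I gripped the cap at 70 N and pressed until it bottomed about 8 mm down. The push settled at 19.5 N there. I kept 15–18 N on it through a 65° anticlockwise turn, and it then lifted off freely.
- **Placing:** The cap touched the mat with about 5 N, and I let go and backed away.
- **Last checks:** The last wrist picture puts the cap about 1 mm from the mat's centre, with the spoon, can and vial where they were. The gripper was clear, with no force on it.

**Checks that failed or disagreed:**
- The first press stopped early, when a brief force spike of at least 13.5 N above the start tripped the limit. The reading then fell to 8.7 N, so I finished the press in small steps.
- The top camera's cap and mat positions differed by 3–4 mm from the wrist camera's. I used the wrist value for the cap and roughly the average of the three cameras for the mat.
- An early scene-camera estimate of the cap was 18 mm out, from a bad colour mask, and I discarded it.
- The final top-camera measurement of the cap failed on an empty colour mask. That also stopped the final scene picture, so only the wrist camera confirms the placing.

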